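# Latch the casting frame's gate

### The job

Shut the gate of the plywood casting frame and latch it: lift the steel latch bar over the horn of its keeper while you swing the gate in against its spring buffer, find the notch by feel, let the bar drop right down into it and let go, so that the bar alone holds the gate. Be gentle: do not press or pull hard on the keeper (stay below 20 N), and leave the things lying round about and the clay strip in the frame where they are.

Things in the scene. Friction and masses are not known exactly. Their poses are not given: they have to be found in the camera images.
- frame: open-topped plywood casting frame fixed to the table: base 154 x 190 mm, 12 mm thick, walls 12 mm thick, tops 90 mm above the table, a small ear of the base at the right front corner. Origin under the base's centre; x points to the back wall, y to the gate's hinge (left), z up; offsets in other entries use these axes. The gate closes the open front (-x side).
- gate (a joint): angle (rad) of the plywood gate (12 mm thick, 156 mm wide) about its upright hinge: 0 = shut, parallel to the front; grows as its free right end swings out toward -x; range -0.1 to 0.9. It stays where it is left (friction 0.06 N m, damping 1 N m s/rad) except where the buffer pushes it.
- buffer_seat (a point): where the spring buffer inside the frame meets the shut gate's inner face, at (-59, -65, 55) mm, 160 mm from the hinge. Its rubber tip stands 20 mm out of here, so it meets the gate at about 0.12 rad; 0.22 N/mm; it presses the shut gate outward with about 4 N here (3 N at the keeper) and pushes an unlatched gate back out.
- latch_bar (a joint): angle (rad) of the steel latch bar (0.3 to 0.46 kg) about its pivot: 0 = level, on its rest; grows as the free end is lifted; range 0 to 0.7. It falls by its own weight, but friction can hang it up in the notch if pressed on a side. About 0.105 lying on the horn. 0 both in the notch and level outside the keeper: in the notch the gate is also within 0.085 of 0.
- bar_pivot (a point): pivot of the latch bar on the gate: level axis square to the gate, 40 mm from the gate's hinge axis, 110 mm above the table; turns with the gate. The bar is 10 mm thick and 20 mm high, its underside 100 mm above the table when level.
- bar_grip (a point): centre of the grip sleeve at the bar's free end: 12 mm thick, 24 mm high, 50 mm long along the bar; 230 mm from the bar's pivot, 270 mm from the gate's hinge axis, 110 mm above the table when level. Site axes: y along the bar toward the pivot, x square to the gate into the frame, z up (tilts with the bar). Take it from above, fingers on either side.
- gate_hinge (a point): point on the gate's upright hinge axis, 110 mm above the table, at (-65, +95) mm in the frame; turns with the gate.
- keeper: fixed steel post of the keeper on the frame's ear, origin at the centre of its foot at (-65, -120, 12) mm, axes as the frame's; 215 mm from the gate's hinge axis, 55 mm nearer the hinge than the grip sleeve's centre. It carries the clamped notch plate (see keeper_top), which counts as part of it.
- keeper_top (a point): top centre of the post, 80 mm above the table; the bar's centre is above it at gate angle 0. On it the notch plate, 12 mm along y: outer horn 24 mm thick (flat top at 118 mm), then toward +x the notch, 13 mm wide (floor at 96 mm), then back wall 8 mm thick (top at 136 mm). Notch centre up to 14 mm either way along x from this point; that setting is NOT measured: feel or see it.
- white_strip_0: rolled white clay strip, 22 x 126 x 9 mm, lying inside the casting frame; leave alone
- clay_carton: half-used pack of clay, 51 x 121 x 34 mm, on the table left of the frame; leave alone
- scraper_long: long yellow straight-edge scraper, 30 x 204 x 6 mm, lying on the table near the robot; leave alone
- loop_tool: double-ended loop tool with wooden handle, 19 x 197 x 11 mm, lying on the table near the robot; leave alone
- peg_strip_0: clear strip with small pegs, 20 x 104 x 16 mm, right of and behind the frame; leave alone

How it is judged:
By the outcome, as a careful person would: the job done as asked, in the order asked, and still so for the second after the job is handed in, with the robot touching nothing.
It also fails if it takes over 72 s, if anything falls off the work surface, if the arm or the gripper's body presses on something with over 40 N, if the wrist force passes 120 N, or if a joint passes its speed limit or range.

### The arm

A 6-joint arm with a two-finger parallel gripper is mounted at the origin on a cart in front of the work surface, level with it; the furniture and walls round the work are solid. World frame = base frame: x ahead of the robot, y to its left, z up, the work surface at z = 0. Lengths are in m, angles in rad, forces in N, time in s.
With the tool pointing down it reaches from about 0.35 to 0.975 m from the base axis. Payload 4.9 kg.
Tool frame: the origin (TCP) lies at the very end of the fingers, on their centre line; the grasp point (between the pads) lies 19 mm behind it; z points along the fingers, y is the line along which they close (so a half turn about z gives the same grasp; the last joint's range is limited). The gripper opens to 85 mm and grips with 20 to 120 N. Pads are 22 mm wide; open, the fingers measure 114 mm over their backs; the gripper's body (76 mm by 85 mm) begins 54 mm behind the grasp point. The pads swing forward as they close: fully open they stand 13 mm farther back than shut.
Start: joints at [1.082, 0.053, 1.613, -0, 1.476, -0.119], TCP at [0.226, 0.583, 0.231] pointing down, gripper open.
Joint ranges: [-3.01, 3.01], [-1.01, 2.22], [0.06, 2.58], [-1.02, 4.17], [0.09, 2.62], [-3.14, 3.14]. Speed limits (rad/s): [2.57, 2.57, 3.14, 3.14, 3.14, 3.14].

### API

Orientations are given as a rotation vector (axis times angle).
In Python, from station import ctrl gives the robot as it stands.
- The arm moves only by the tool jog_arm, never from a script. Its argument "plan" is a list of rows, each a list of 7 numbers: the shift along the tool's x, y, z in units of 0.02 m (1.0 is 0.02 m), then the turn, a rotation vector about the tool's x, y, z in units of 45 degrees (1.0 is 45 degrees), then the opening, from -1 (shut) to 1 (fully open). A call has 1 to 8 rows; each row shifts and turns the commanded pose from where the row before left it, along the tool's axes as they then stand; what a row does not reach is not made up. A row lasts 1/10 s, in which the tool goes at most 50 mm and 8.59 degrees, less where a joint would pass 70% of its speed; a pose out of reach is approached as far as the arm can. A call with a number of a shift or a turn outside -1 to 1 is refused whole. A call with a gripper value outside its range is refused whole. The fingers move at their own pace and stop on an object; "grip_force" is the grip in N (left out, the last holds). Time passes only in rows, so rows that do not move let the fingers close. It gives the time, the measured TCP pose, the force, the opening and the grip force at its end, in the units of the state.
- ctrl.get_obs(): the state, without advancing time (a new reading comes with each control period).
- ctrl.get_image(name): name is "scene" or "side" or "wrist"; returns (picture, depth): 420x560x3 uint8, red, green, blue; 420x560 float32, m along the optical axis (not along the pixel's ray), 0 where there is no reading.
- ctrl.camera_info(name): a dict with "camera_matrix" (3x3 intrinsics, pixels), "rvec" (rotation vector, rad) and "tvec" (3), from world to camera coordinates, as OpenCV has them; the wrist camera has in their place "T_tool_cam" (4x4, takes a point from camera to tool coordinates, whose origin is the TCP and whose axes are the flange's). Camera axes: x right, y down, z forward; pixel columns grow to the right and rows downward; lengths in m; the calibration is good to about 2 mm. A picture is of the moment at which its call begins: read the wrist's pose just before it. camera_info takes no time and is no camera call.
- ctrl.finish_job(): hands the job in; it is judged then, once.
The state is a dict: "t": time; "q": joint angles; "dq": joint speeds; "effort": joint torques, N m; "tool_pos": TCP position; "tool_rot": TCP orientation; "contact_force": force on the tool from outside, world axes, zero at the start; "wrist_torque": the same for the moment, N m; "opening": finger opening in m; "grip_force": force on a finger pad.
Only numpy, scipy, OpenCV 4.12 (cv2) and the standard library are available. Lean on these libraries where they do the work, as an engineer would, in place of code of your own. Each camera call takes 0.05 s, during which the arm holds its last target. There are 200 camera calls.

## Working session

There is one attempt and no reset: what is moved stays moved. The work goes in short steps, Python scripts to look and compute and a tool call to move; the robot and the scene stay as the last step left them, time stands still between calls to the robot, and variables do not carry over. Pictures are saved under pics/ and viewed, at most 10 in all, crops included, and the job is handed in when it is done.

Besides the shell and the picture viewer there is one more tool, called by a JSON object that holds its "op" and its "data". jog_arm: Moves the arm, as the interface text tells. Shifts and turns lie within -1 to 1; 1 stands for 0.02 m of shift or 45 degrees of turn. Its arguments: {"type":"object","properties":{"plan":{"type":"array"},"grip_force":{"type":"number"}},"required":["plan"]}

```bash
ls; mkdir -p pics; cat > h.py <<'E'
import numpy as np, cv2
from scipy.spatial.transform import Rotation as R
from station import ctrl
def cam(n):
    o=ctrl.get_obs(); im,d=ctrl.get_image(n); i=ctrl.camera_info(n); K=np.array(i["camera_matrix"])
    if n=="wrist":
        T=np.eye(4);T[:3,:3]=R.from_rotvec(o["tool_rot"]).as_matrix();T[:3,3]=o["tool_pos"]
        T=T@np.array(i["T_tool_cam"])
    else:
        T=np.eye(4);r=R.from_rotvec(np.ravel(i["rvec"])).as_matrix();T[:3,:3]=r.T;T[:3,3]=-r.T@np.ravel(i["tvec"])
    return im,d,K,T
def cloud(d,K,T):
    v,u=np.indices(d.shape); P=np.stack([(u-K[0,2])/K[0,0]*d,(v-K[1,2])/K[1,1]*d,d],-1)
    return P@T[:3,:3].T+T[:3,3]
E
python3 - <<'E'
from h import *
for n in("scene","side"):
    im,d,K,T=cam(n); np.savez(f"{n}0.npz",im=im,d=d,K=K,T=T)
    cv2.imwrite(f"pics/{n}0.png",im[...,::-1]); print(n,T[:3,3],T[:3,2])
print(ctrl.get_obs())
E
```

```text
pics
scene [-0.03166783 -0.23153474  0.97234111] [ 0.51616072  0.3799997  -0.76757953]
side [0.52745075 1.22470886 0.4929632 ] [ 0.0230705  -0.92201642 -0.38646277]
{'t': 0.1, 'q': array([ 1.08199405e+00,  5.33275234e-02,  1.61415508e+00, -1.29563306e-07,
        1.47599690e+00, -1.18980475e-01]), 'dq': array([-0.00024406, -0.00205151, -0.00334642,  0.00057621, -0.00157494,
        0.00223077]), 'effort': array([ 1.30021992e-03, -3.94898164e+01, -3.71366251e+01, -6.66319897e-05,
        3.89067951e-03,  1.99048799e-05]), 'tool_pos': array([0.22562822, 0.58224956, 0.23016418]), 'tool_rot': array([-5.77505893e-01, -3.08748067e+00,  2.82760428e-03]), 'contact_force': array([ 0.05235222,  1.05416924, -0.14443977]), 'wrist_torque': array([-0.01181185, -0.02187331,  0.04794541]), 'grip_force': 0.0, 'opening': 0.08545331580593013}
```

View pics/scene0.png

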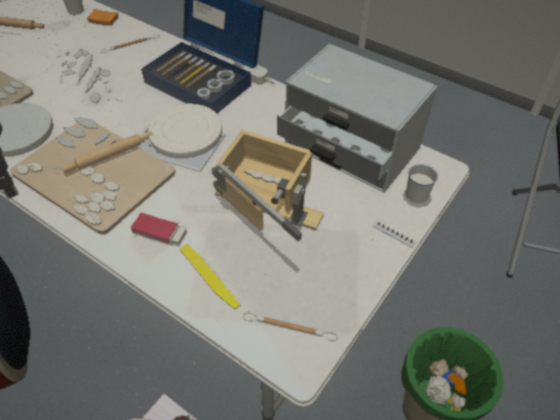

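View pics/side0.png

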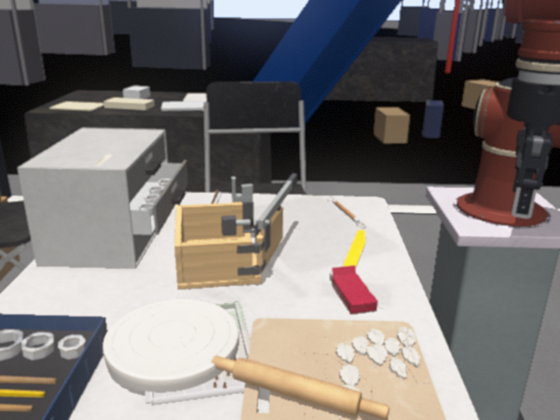

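The scene view shows the frame around (265,175) with the gate open. The bar runs from its pivot near (220,175) to its grip near (297,232), and the keeper is near (298,200). Next I'll measure these with depth.

```bash
python3 - <<'E'
from h import *
z=np.load("scene0.npz"); P=cloud(z["d"],z["K"],z["T"]); im=z["im"]; hsv=cv2.cvtColor(im,cv2.COLOR_RGB2HSV)
v,u=np.indices(z["d"].shape); roi=(u>205)&(u<330)&(v>125)&(v<245)&(z["d"]>0)
t=roi&(abs(P[...,2]-.09)<.004)&(hsv[...,1]>70)&(hsv[...,0]<30)
print("walltops",t.sum()); q=P[t][:,:2]
print(cv2.minAreaRect(q.astype(np.float32)), q.min(0),q.max(0))
b=roi&(P[...,2]>.103)&(P[...,2]<.21)&(hsv[...,1]<70)
n,l=cv2.connectedComponents(b.astype(np.uint8))
for k in range(1,n):
    m=l==k
    if m.sum()<15: continue
    p=P[m]; print(k,m.sum(),u[m].min(),u[m].max(),v[m].min(),v[m].max(),p.min(0).round(3),p.max(0).round(3))
c=im[125:245,200:330]; cv2.imwrite("pics/c1.png",cv2.resize(c[...,::-1],None,fx=5,fy=5,interpolation=cv2.INTER_CUBIC))
for (a,bb) in [(222,172),(230,180),(240,189),(250,198),(260,206),(270,213),(280,220),(290,228),(297,232)]: print(a,bb,P[bb,a].round(3),hsv[bb,a])
E
```

```text
walltops 836
((0.6448326706886292, 0.3143889009952545), (0.2215700000524521, 0.19142986834049225), 10.759805679321289) [0.5467915 0.2158302] [0.76564639 0.42562549]
1 579 277 329 126 156 [0.758 0.195 0.103] [0.789 0.356 0.139]
3 902 216 301 163 240 [0.517 0.112 0.103] [0.596 0.379 0.126]
4 154 294 306 173 197 [0.613 0.179 0.103] [0.66  0.201 0.138]
222 172 [0.576 0.362 0.108] [26 19 94]
230 180 [0.57  0.334 0.104] [20 54 99]
240 189 [0.563 0.299 0.103] [ 21  58 105]
250 198 [0.555 0.265 0.103] [ 20  63 106]
260 206 [0.545 0.231 0.109] [21 39 92]
270 213 [0.54  0.2   0.113] [26 24 86]
280 220 [0.533 0.17  0.118] [ 39  16 115]
290 228 [0.527 0.14  0.12 ] [24 15 83]
297 232 [0.525 0.121 0.123] [20  8 94]
```

View pics/c1.png

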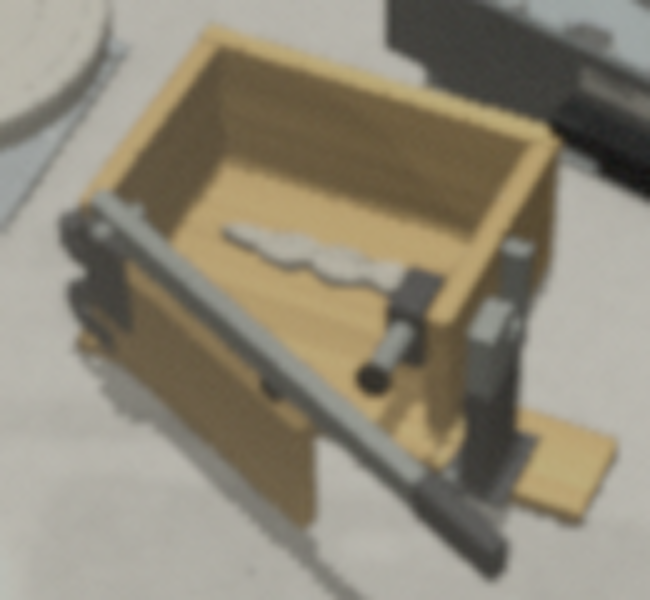

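The crop shows the gate open with the bar level outside the keeper. The horn top is at crop (490,320) and the back wall at (518,250), with the notch between them. Next I'll fit the frame axes, bar line and keeper tops.

```bash
cat > fit.py <<'E'
from h import *
z=np.load("scene0.npz"); P=cloud(z["d"],z["K"],z["T"]); im=z["im"]; hsv=cv2.cvtColor(im,cv2.COLOR_RGB2HSV)
v,u=np.indices(z["d"].shape); roi=(u>205)&(u<330)&(v>125)&(v<245)&(z["d"]>0)
w=roi&(abs(P[...,2]-.09)<.003)&(hsv[...,1]>70)&(hsv[...,0]<30)
q=P[w]
# back wall: crop line from (215,30) to (550,135)
def seg(a,b,r=2.5):
    a=np.array(a)/5+[200,125];b=np.array(b)/5+[200,125];t=(b-a)/np.linalg.norm(b-a)
    n=abs((u-a[0])*t[1]-(v-a[1])*t[0]);s=(u-a[0])*t[0]+(v-a[1])*t[1]
    m=w&(n<r)&(s>3)&(s<np.linalg.norm(b-a)-3); p=P[m][:,:2].astype(np.float32)
    f=cv2.fitLine(p,cv2.DIST_HUBER,0,.001,.001).ravel(); print(m.sum(),f,np.degrees(np.arctan2(f[1],f[0]))); return f
B=seg((215,30),(550,135)); L=seg((215,30),(95,190)); Rr=seg((550,140),(440,310))
yaw=np.mean([np.arctan2(-B[0],B[1]) if B[1]>0 else np.arctan2(B[0],-B[1])]+[np.arctan(f[1]/f[0]) for f in(L,Rr)]);print("yaw",np.degrees(yaw))
ex=np.array([np.cos(yaw),np.sin(yaw)]);ey=np.array([-ex[1],ex[0]])
xb=B[2:]@ex-.071; yl=L[2:]@ey-.089; yr=Rr[2:]@ey+.089; print("y est",yl,yr)
O=xb*ex+(yl+yr)/2*ey; print("origin",O)
H=O-.065*ex+.095*ey; print("hinge",H)
k=roi&(hsv[...,1]<90)&(u>=292)&(u<=307)&(v>172)&(v<200)
p=P[k];f=np.c_[(p[:,:2]-O)@ex,(p[:,:2]-O)@ey,p[:,2]]*1000
for lo,hi in((114,121),(132,140)):
    g=f[(f[:,2]>lo)&(f[:,2]<hi)];print(lo,len(g),g.min(0).round(1),g.max(0).round(1),np.median(g,0).round(1))
b=roi&(P[...,2]>.114)&(P[...,2]<.128)&(hsv[...,1]<90)&(P[...,0]<.61)
p=P[b].astype(np.float32); F=cv2.fitLine(p,cv2.DIST_HUBER,0,.001,.001).ravel();print(b.sum(),F)
d=F[:2]*np.sign(-F[1]); print("gate ang",np.degrees(np.arctan2(d[1],d[0])-np.arctan2(-ey[1],-ey[0])))
dn=d/np.linalg.norm(d);s=(p[:,:2]-H)@dn; print("extent from hinge",s.min(),s.max(),"lateral",np.median((p[:,:2]-H)@[-dn[1],dn[0]]))
G=H+.27*dn;print("grip",G,"heading",np.degrees(np.arctan2(dn[1],dn[0])), "z near end",np.median(p[s>.25,2]),"z near pivot",np.median(p[s<.1,2]))
E
python3 fit.py
```

```text
193 [ 0.20870985 -0.97797763  0.7461649   0.3159954 ] -77.95325
125 [0.9823076  0.18727466 0.67189693 0.40928695] 10.793779
151 [0.9839426  0.17848514 0.70640874 0.23508368] 10.281535
yaw 11.040689
y est 0.18403928 0.18445106
origin [0.67322475 0.31907743]
hinge [0.59123474 0.39987123]
114 65 [ -85.5 -125.9  114.4] [ -37.8 -112.7  120.8] [ -70.2 -120.2  117.9]
132 21 [ -49.  -125.4  132.1] [ -36.2 -113.3  137.8] [ -44.2 -119.8  135.4]
600 [ 0.22456105  0.9744447  -0.00546294  0.5510288   0.23396517  0.11982068]
gate ang -24.017956
extent from hinge 0.024668096 0.29486457 lateral -0.0023429291
grip [0.53060234 0.13676721] heading -102.977264 z near end 0.12134184 z near pivot 0.11953085
```

{"op": "jog_arm", "data": {"plan": [[0,0,0,0,0,0.182,1],[0,0,0,0,0,0.182,1],[0,0,0,0,0,0.182,1],[0,0,0,0,0,0.182,1],[0,0,0,0,0,0.182,1],[0,0,0,0,0,0.182,1],[0,0,0,0,0,0.182,1],[0,0,0,0,0,0.182,1]]}}

```text
t: 0.9
tool_pos: [0.2257, 0.5824, 0.2305]
tool_rot: [2.163, 2.278, -0.002]
contact_force: [-0.9, -0.6, -1.0]
opening: 0.0851
grip_force: 0.0
```

{"op": "jog_arm", "data": {"plan": [[0,0,0,0,0,0.182,1],[0,0,0,0,0,0.182,1],[0,0,0,0,0,0,1]]}}

```text
t: 1.2
tool_pos: [0.2257, 0.5824, 0.2306]
tool_rot: [2.459, 1.954, -0.002]
contact_force: [-0.8, -0.7, -0.2]
opening: 0.0852
grip_force: 0.0
```

```bash
cat > go.py <<'E'
# usage: go.py x y z headingdeg [tiltdeg]: remaining shift/turn in tool axes and units
import sys; from h import *
o=ctrl.get_obs(); x,y,z,h=map(float,sys.argv[1:5]); t=float(sys.argv[5]) if len(sys.argv)>5 else 0
a=np.radians(h) # heading of tool x (towards hinge); y into the frame, z down
M=np.array([[np.cos(a),np.sin(a),0],[np.sin(a),-np.cos(a),0],[0,0,-1]]).T
M=np.array([[np.cos(a),np.sin(a),0],[np.sin(a),-np.cos(a),0],[0,0,-1.]])
M=M@R.from_rotvec([0,np.radians(-t),0]).as_matrix()
C=R.from_rotvec(o["tool_rot"]).as_matrix()
print("shift u",(C.T@(np.array([x,y,z])-o["tool_pos"])/.02).round(2),"turn u",(R.from_matrix(C.T@M).as_rotvec()/np.radians(45)).round(3),"t",o["t"],"F",o["contact_force"].round(2),"pos",o["tool_pos"].round(4),"tool x hdg",np.degrees(np.arctan2(C[1,0],C[0,0])).round(1))
E
python3 go.py .5306 .1368 .20 77
```

```text
shift u [-18.26  19.89   1.55] turn u [-0.     0.001 -0.002] t 1.2 F [-0.76 -0.73 -0.22] pos [0.2257 0.5824 0.2306] tool x hdg 76.9
```

{"op": "jog_arm", "data": {"plan": [[-0.9,0.98,0,0,0,0,1],[-0.9,0.98,0,0,0,0,1],[-0.9,0.98,0,0,0,0,1],[-0.9,0.98,0,0,0,0,1],[-0.9,0.98,0,0,0,0,1],[-0.9,0.98,0,0,0,0,1],[-0.9,0.98,0,0,0,0,1],[-0.9,0.98,0,0,0,0,1]]}}

```text
t: 2.0
tool_pos: [0.3463, 0.4059, 0.231]
tool_rot: [2.456, 1.958, -0.001]
contact_force: [-0.2, -0.6, -0.1]
opening: 0.0856
grip_force: 0.0
```

{"op": "jog_arm", "data": {"plan": [[-0.9,0.98,0,0,0,0,1],[-0.9,0.98,0,0,0,0,1],[-0.9,0.98,0,0,0,0,1],[-0.9,0.98,0,0,0,0,1],[-0.9,0.98,0,0,0,0,1],[-0.9,0.98,0,0,0,0,1],[-0.9,0.98,0,0,0,0,1],[-0.9,0.98,0,0,0,0,1]]}}

```text
t: 2.8
tool_pos: [0.4665, 0.2302, 0.2311]
tool_rot: [-2.457, -1.958, 0.0]
contact_force: [1.4, -0.0, -0.5]
opening: 0.0855
grip_force: 0.0
```

{"op": "jog_arm", "data": {"plan": [[-0.9,0.98,0,0,0,0,1],[-0.9,0.98,0,0,0,0,1],[-0.9,0.98,0,0,0,0,1],[-0.9,0.98,0,0,0,0,1],[0,0,0,0,0,0,1],[0,0,0,0,0,0,1],[0,0,0,0,0,0,1]]}}

```text
t: 3.5
tool_pos: [0.5257, 0.1439, 0.2311]
tool_rot: [-2.458, -1.956, 0.0]
contact_force: [-0.6, 0.3, 0.1]
opening: 0.0856
grip_force: 0.0
```

```bash
python3 go.py .5306 .1368 .20 77; python3 - <<'E'
from h import *
im,d,K,T=cam("wrist"); np.savez("wrist0.npz",im=im,d=d,K=K,T=T)
cv2.imwrite("pics/w0.png",im[...,::-1]); print(T.round(3))
E
```

```text
shift u [-0.29  0.32  1.55] turn u [-0.001 -0.     0.   ] t 3.5 F [-0.64  0.26  0.1 ] pos [0.5257 0.1439 0.2311] tool x hdg 77.0
[[ 0.974 -0.215 -0.065  0.542]
 [-0.225 -0.934 -0.278  0.214]
 [-0.001  0.285 -0.959  0.376]
 [ 0.     0.     0.     1.   ]]
```

View pics/w0.png

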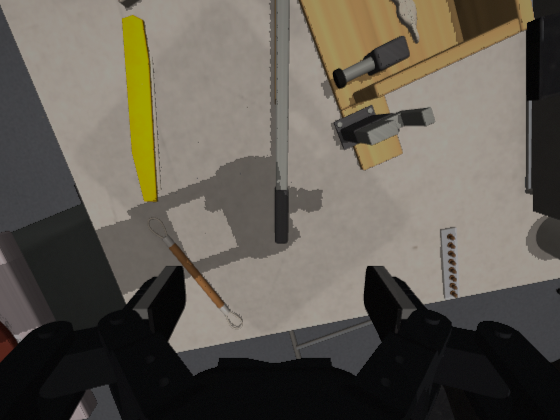

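The wrist view shows the grip sleeve at (281,190–243). The horn top is near (380,130), the back wall near (418,117), and the notch between them. I'll refine both from this view.

```bash
python3 - <<'E'
from h import *
z=np.load("wrist0.npz"); P=cloud(z["d"],z["K"],z["T"]); im=z["im"]
v,u=np.indices(z["d"].shape)
m=(u>268)&(u<294)&(v>180)&(v<250)&(P[...,2]>.114)&(P[...,2]<.13)
dk=m&(im.max(-1)<70)
print("sleeve",dk.sum(),P[dk].min(0),P[dk].max(0),"rect",cv2.minAreaRect(P[dk][:,:2].astype(np.float32)))
b=(u>268)&(u<294)&(v<180)&(P[...,2]>.112)&(P[...,2]<.128); p=P[b].astype(np.float32)
F=cv2.fitLine(p[:,:2].copy(),cv2.DIST_HUBER,0,.001,.001).ravel(); print("bar",F,np.degrees(np.arctan2(F[1],F[0])),np.median(p[:,2]))
O=np.array([.67322,.31908]);yaw=np.radians(11.04);ex=np.array([np.cos(yaw),np.sin(yaw)]);ey=np.array([-ex[1],ex[0]])
k=(u>330)&(u<440)&(v>95)&(v<165)
q=P[k];f=np.c_[(q[:,:2]-O)@ex,(q[:,:2]-O)@ey,q[:,2]]*1000
for lo,hi in((74,84),(114,122),(132,140)):
    g=f[(f[:,2]>lo)&(f[:,2]<hi)];print(lo,len(g),np.percentile(g,[2,50,98],axis=0).round(1).tolist())
E
```

```text
sleeve 730 [0.51979275 0.11310811 0.11519159] [0.54083073 0.16734024 0.12625395] rect ((0.5311204195022583, 0.13991202414035797), (0.05404280871152878, 0.01146190706640482), 77.04071807861328)
bar [0.2242795  0.97452486 0.55334747 0.23814508] 77.03948 0.12207483
74 164 [[-84.7, -125.3, 74.6], [-70.5, -113.3, 80.7], [-46.6, -92.2, 83.7]]
114 560 [[-83.3, -125.1, 114.8], [-70.5, -118.9, 119.9], [-45.5, -113.5, 121.4]]
132 237 [[-46.7, -124.9, 132.4], [-43.7, -118.9, 137.8], [-38.7, -113.5, 139.3]]
```

{"op": "jog_arm", "data": {"plan": [[-0.1,0.15,0.9,0,0,0,1],[-0.1,0.16,0.9,0,0,0,1],[0,0,1,0,0,0,1],[0,0,1,0,0,0,1],[0,0,1,0,0,0,1],[0,0,1,0,0,0,1],[0,0,1,0,0,0,1],[0,0,0.2,0,0,0,1]]}}

```text
t: 4.35
tool_pos: [0.5289, 0.1386, 0.0885]
tool_rot: [-2.456, -1.954, 0.007]
contact_force: [-0.9, 0.1, 1.0]
opening: 0.0855
grip_force: 0.0
```

{"op": "jog_arm", "data": {"plan": [[0,0,0,0,0,0,0.2],[0,0,0,0,0,0,-0.3],[0,0,0,0,0,0,-0.5],[0,0,0,0,0,0,-0.6],[0,0,0,0,0,0,-0.75],[0,0,0,0,0,0,-0.9],[0,0,0,0,0,0,-1],[0,0,0,0,0,0,-1]], "grip_force": 30}}

```text
t: 5.15
tool_pos: [0.5317, 0.138, 0.092]
tool_rot: [2.459, 1.954, 0.001]
contact_force: [-1.8, -0.5, 4.7]
opening: 0.0116
grip_force: 34.0
```

```bash
python3 go.py .5306 .1385 .091 77; python3 -c "
from station import ctrl; print(ctrl.get_obs()['opening'],ctrl.get_obs()['grip_force'])"
```

```text
shift u [ 0.01 -0.06  0.05] turn u [ 0.001 -0.    -0.001] t 5.15 F [-1.83 -0.52  4.69] pos [0.5317 0.138  0.092 ] tool x hdg 76.9
0.01155056585737205 34.02372121810913
```

```bash
cat > tgt.py <<'E'
# tgt.py g b [dr] -> remaining shift/turn (tool units) to the TCP pose for gate angle g, bar angle b (rad)
import sys; from h import *
g,b=map(float,sys.argv[1:3]); o=ctrl.get_obs()
H=np.array([.5912,.3999]); C=R.from_rotvec(o["tool_rot"]).as_matrix(); p=o["tool_pos"]
def pose(g,b):
    a=np.radians(101.04)-g; h=np.array([np.cos(a),np.sin(a),0]); n=np.array([np.sin(a),-np.cos(a),0]); d=np.array([0,0,-1.])
    M=np.c_[np.cos(b)*h+np.sin(b)*d,n,np.cos(b)*d-np.sin(b)*h]
    return np.r_[H,.111]-h*(.04+.2286*np.cos(b))-d*.2286*np.sin(b)+.019*M[:,2],M
t,M=pose(g,b)
r=H-p[:2]; gn=np.radians(101.04)-np.arctan2(r[1],r[0])
bn=np.arctan2(C[2,0]*-1,np.hypot(*C[:2,0])); gt=np.radians(101.04)-np.arctan2(C[1,0],C[0,0])
print("shift",(C.T@(t-p)/.02).round(3),"turn",(R.from_matrix(C.T@M).as_rotvec()/np.radians(45)).round(4))
G=p-.019*C[:,2]
print("now g by pos %.4f by tool %.4f  b by tilt %.4f by height %.4f"%(gn,gt,bn,(G[2]-.111)/.2286),"t",round(o["t"],2),"F n,h,up",(np.array([C[:,1]@o["contact_force"],C[:2,0]@o["contact_force"][:2],o["contact_force"][2]])).round(2),"Tq",o["wrist_torque"].round(2),"grip",round(o["grip_force"],1))
E
echo
```

{"op": "jog_arm", "data": {"plan": [[0,0,-0.46,0,-0.051,0,-1],[0,0,-0.46,0,-0.051,0,-1],[0,0,-0.46,0,-0.051,0,-1],[0,0,-0.46,0,-0.051,0,-1],[0,0,0,0,0,0,-1]]}}

```text
t: 5.65
tool_pos: [0.5315, 0.1381, 0.1283]
tool_rot: [2.373, 1.886, -0.2]
contact_force: [-2.5, -9.3, 0.1]
opening: 0.0117
grip_force: 33.1
```

```bash
python3 tgt.py .416 .16
```

```text
shift [-0.013  0.015 -0.015] turn [-0.0014  0.0095 -0.0053]
now g by pos 0.4171 by tool 0.4202  b by tilt 0.1675 by height 0.1578 t 5.65 F n,h,up [-0.31 -9.45  0.14] Tq [-1.17  0.36  0.23] grip 33.1
```

{"op": "jog_arm", "data": {"plan": [[-0.03,0.5,0,-0.0071,0.008,-0.044,-1],[0.032,0.938,-0.005,-0.0142,0,-0.0878,-1],[0.032,0.938,-0.005,-0.0142,0,-0.0878,-1],[0.032,0.938,-0.005,-0.0142,0,-0.0878,-1],[0.016,0.469,-0.002,-0.0071,0,-0.0439,-1],[0,0,0,0,0,0,-1]]}}

```text
t: 6.25
tool_pos: [0.6066, 0.1319, 0.1265]
tool_rot: [2.084, 2.193, -0.163]
contact_force: [-1.4, -2.7, -1.8]
opening: 0.0113
grip_force: 33.3
```

```bash
python3 tgt.py .1 .16
```

```text
shift [-0.018  0.474 -0.105] turn [-0.0094 -0.0054 -0.0524]
now g by pos 0.1353 by tool 0.1417  b by tilt 0.1557 by height 0.1501 t 6.25 F n,h,up [-1.52 -2.59 -1.81] Tq [-0.41  0.13  0.37] grip 33.3
```

{"op": "jog_arm", "data": {"plan": [[0,0.352,-0.1,-0.0052,0,-0.0329,-1],[0.005,0.352,0,-0.0052,0,-0.0329,-1],[0.005,0.352,0,-0.0052,0,-0.0329,-1],[0.005,0.352,0,-0.0052,0,-0.0329,-1],[0.005,0.352,0,-0.0052,0,-0.0329,-1],[0.005,0.352,0,-0.0052,0,-0.0329,-1],[0,0,0,0,0,0,-1]]}}

```text
t: 6.95
tool_pos: [0.6486, 0.1383, 0.1295]
tool_rot: [1.899, 2.345, -0.147]
contact_force: [-3.6, -3.9, -2.6]
opening: 0.0117
grip_force: 33.1
```

```bash
python3 tgt.py -.02 .16
```

```text
shift [-0.038 -0.043  0.049] turn [-0.0005 -0.0065 -0.0045]
now g by pos -0.0232 by tool -0.0164  b by tilt 0.1549 by height 0.1631 t 6.95 F n,h,up [-4.3  -3.07 -2.62] Tq [-0.76  0.52  0.26] grip 33.1
```

{"op": "jog_arm", "data": {"plan": [[0,0.1,0,-0.0015,0,-0.0095,-1],[0,0.1,0,-0.0015,0,-0.0095,-1],[0,0.1,0,-0.0015,0,-0.0095,-1],[0,0,0,0,0,0,-1]]}}

```text
t: 7.35
tool_pos: [0.6538, 0.1395, 0.1295]
tool_rot: [1.873, 2.365, -0.146]
contact_force: [-3.9, -4.0, -2.8]
opening: 0.0114
grip_force: 32.8
```

```bash
python3 tgt.py -.053 .16
```

```text
shift [-0.035  0.131  0.048] turn [-0.0032 -0.0065 -0.0185]
now g by pos -0.0433 by tool -0.0383  b by tilt 0.1549 by height 0.1631 t 7.35 F n,h,up [-4.71 -2.96 -2.79] Tq [-0.81  0.61  0.13] grip 32.8
```

{"op": "jog_arm", "data": {"plan": [[0,0.05,0,-0.0008,0,-0.0047,-1],[0,0.05,0,-0.0008,0,-0.0047,-1],[0,0,0,0,0,0,-1]]}}

```text
t: 7.65
tool_pos: [0.6556, 0.14, 0.1295]
tool_rot: [1.864, 2.372, -0.145]
contact_force: [-3.3, -4.2, -2.8]
opening: 0.0115
grip_force: 32.8
```

```bash
python3 tgt.py -.053 .16
```

```text
shift [-0.038  0.036  0.047] turn [-0.0018 -0.0066 -0.0091]
now g by pos -0.0503 by tool -0.0458  b by tilt 0.1548 by height 0.1629 t 7.65 F n,h,up [-4.17 -3.26 -2.78] Tq [-0.71  0.53  0.2 ] grip 32.8
```

{"op": "jog_arm", "data": {"plan": [[0,0.05,0,-0.0008,0,-0.0047,-1],[0,0,0,0,0,0,-1]]}}

```text
t: 7.85
tool_pos: [0.6566, 0.1402, 0.1295]
tool_rot: [1.86, 2.375, -0.145]
contact_force: [-3.8, -3.2, -3.6]
opening: 0.0116
grip_force: 32.8
```

{"op": "jog_arm", "data": {"plan": [[0,0.05,0,-0.0008,0,-0.0047,-1],[0,0,0,0,0,0,-1]]}}

```text
t: 8.05
tool_pos: [0.6575, 0.1404, 0.1294]
tool_rot: [1.855, 2.378, -0.144]
contact_force: [-3.5, -2.9, -3.2]
opening: 0.0113
grip_force: 32.7
```

```bash
python3 tgt.py -.06 .16
```

```text
shift [-0.039  0.034  0.045] turn [-0.0018 -0.0067 -0.0086]
now g by pos -0.0575 by tool -0.0532  b by tilt 0.1548 by height 0.1627 t 8.05 F n,h,up [-4.14 -1.97 -3.18] Tq [-0.73  0.59  0.17] grip 32.7
```

{"op": "jog_arm", "data": {"plan": [[0,0.05,0,-0.0008,0,-0.0047,-1],[0,0,0,0,0,0,-1]]}}

```text
t: 8.25
tool_pos: [0.6585, 0.1407, 0.1294]
tool_rot: [1.851, 2.382, -0.144]
contact_force: [-4.0, -3.3, -3.4]
opening: 0.0116
grip_force: 32.7
```

{"op": "jog_arm", "data": {"plan": [[0,0.04,0,-0.0007,0,-0.004,-1],[0,0,0,0,0,0,-1]]}}

```text
t: 8.45
tool_pos: [0.6591, 0.1408, 0.1294]
tool_rot: [1.847, 2.385, -0.144]
contact_force: [-4.3, -3.7, -3.2]
opening: 0.0115
grip_force: 32.7
```

```bash
python3 tgt.py -.065 .16
```

```text
shift [-0.036  0.02   0.043] turn [-0.0019 -0.0066 -0.0063]
now g by pos -0.0635 by tool -0.0600  b by tilt 0.1548 by height 0.1626 t 8.45 F n,h,up [-5.09 -2.45 -3.22] Tq [-0.73  0.7   0.07] grip 32.7
```

{"op": "jog_arm", "data": {"plan": [[0,0.03,0,-0.0005,0,-0.003,-1],[0,0,0,0,0,0,-1]]}}

```text
t: 8.65
tool_pos: [0.6592, 0.1409, 0.1293]
tool_rot: [1.845, 2.387, -0.145]
contact_force: [-6.2, -5.1, -2.1]
opening: 0.0112
grip_force: 32.8
```

{"op": "jog_arm", "data": {"plan": [[0,0.03,0,-0.0005,0,-0.003,-1],[0,0,0,0,0,0,-1]]}}

```text
t: 8.85
tool_pos: [0.6593, 0.1409, 0.1293]
tool_rot: [1.843, 2.389, -0.147]
contact_force: [-9.2, -5.4, -0.2]
opening: 0.0113
grip_force: 32.9
```

```bash
python3 tgt.py -.065 .16
```

```text
shift [-0.038  0.008  0.039] turn [-0.0043 -0.0068 -0.0008]
now g by pos -0.0644 by tool -0.0643  b by tilt 0.1547 by height 0.1622 t 8.85 F n,h,up [-10.24  -2.87  -0.2 ] Tq [-0.88  1.11 -0.17] grip 32.9
```

{"op": "jog_arm", "data": {"plan": [[0,-0.08,0,0.001,0,0.006,-1],[0,-0.075,0,0.001,0,0.006,-1],[0,0,0,0,0,0,-1]]}}

```text
t: 9.15
tool_pos: [0.6574, 0.1405, 0.1296]
tool_rot: [1.853, 2.38, -0.143]
contact_force: [-3.7, -3.2, -2.3]
opening: 0.0118
grip_force: 32.7
```

```bash
python3 tgt.py -.057 .11
```

```text
shift [ 0.019 -0.003  0.624] turn [-0.0001  0.0567 -0.0028]
now g by pos -0.0572 by tool -0.0548  b by tilt 0.1546 by height 0.1635 t 9.15 F n,h,up [-4.36 -2.19 -2.28] Tq [-0.7   0.63  0.04] grip 32.7
```

{"op": "jog_arm", "data": {"plan": [[0.005,0,0.15,0,0.014,0,-1],[0.005,0,0.15,0,0.014,0,-1],[0.005,0,0.15,0,0.014,0,-1],[0.005,0,0.15,0,0.014,-0.002,-1],[0,0,0,0,0,0,-1]]}}

```text
t: 9.65
tool_pos: [0.6579, 0.1397, 0.1176]
tool_rot: [1.875, 2.41, -0.102]
contact_force: [-4.8, -2.2, -2.1]
opening: 0.0114
grip_force: 32.9
```

{"op": "jog_arm", "data": {"plan": [[0,0,0.1,0,0.011,0,-1],[0,0,0.1,0,0.011,0,-1],[0,0,0.1,0,0.011,0,-1],[0,0,0,0,0,0,-1]]}}

```text
t: 10.05
tool_pos: [0.6582, 0.1396, 0.1116]
tool_rot: [1.887, 2.428, -0.076]
contact_force: [-5.9, 1.0, -2.8]
opening: 0.0114
grip_force: 32.9
```

```bash
python3 tgt.py -.057 .05
```

```text
shift [ 0.011 -0.031  0.406] turn [ 0.0015  0.0411 -0.0007]
now g by pos -0.0593 by tool -0.0564  b by tilt 0.0823 by height 0.0853 t 10.05 F n,h,up [-5.44  2.37 -2.75] Tq [0.33 1.01 0.09] grip 32.9
```

{"op": "jog_arm", "data": {"plan": [[0,-0.02,0.1,0,0.011,0,-1],[0,0,0.1,0,0.011,0,-1],[0,0,0.1,0,0.011,0,-1],[0,0,0.1,0,0.011,0,-1],[0,0,0,0,0,0,-1]]}}

```text
t: 10.55
tool_pos: [0.6579, 0.1396, 0.1035]
tool_rot: [1.905, 2.45, -0.043]
contact_force: [-6.1, 3.4, -2.3]
opening: 0.0115
grip_force: 32.9
```

```bash
python3 tgt.py -.057 .005
```

```text
shift [ 0.025 -0.016  0.518] turn [ 0.0017  0.0529 -0.0006]
now g by pos -0.0581 by tool -0.0565  b by tilt 0.0466 by height 0.0503 t 10.55 F n,h,up [-5.1   4.78 -2.28] Tq [0.53 0.99 0.08] grip 32.9
```

{"op": "jog_arm", "data": {"plan": [[0.01,-0.01,0.1,0,0.011,0,-1],[0.01,0,0.1,0,0.011,0,-1],[0.01,0,0.1,0,0.011,0,-1],[0,0,0.1,0,0.011,0,-1],[0,0,0.05,0,0.005,0,-1],[0,0,0,0,0,0,-1]]}}

```text
t: 11.15
tool_pos: [0.6577, 0.14, 0.0947]
tool_rot: [1.923, 2.475, -0.006]
contact_force: [-5.2, 2.9, -1.9]
opening: 0.0116
grip_force: 32.9
```

```bash
python3 tgt.py -.057 0
```

```text
shift [-0.013 -0.012  0.136] turn [ 0.0021  0.0104 -0.0005]
now g by pos -0.0579 by tool -0.0566  b by tilt 0.0082 by height 0.0119 t 11.15 F n,h,up [-4.31  4.11 -1.9 ] Tq [0.54 0.98 0.08] grip 32.9
```

{"op": "jog_arm", "data": {"plan": [[0,0,0.06,0,0.006,0,-1],[0,0,0.05,0,0.004,0,-1],[0,0,0,0,0,0,-1]]}}

```text
t: 11.45
tool_pos: [0.6577, 0.1401, 0.0926]
tool_rot: [1.927, 2.48, 0.002]
contact_force: [-5.1, 3.2, -0.6]
opening: 0.0114
grip_force: 32.9
```

```bash
python3 tgt.py -.057 0
```

```text
shift [-0.022 -0.014  0.032] turn [ 0.0022  0.0002 -0.0003]
now g by pos -0.0581 by tool -0.0567  b by tilt 0.0001 by height 0.0028 t 11.45 F n,h,up [-4.19  4.38 -0.64] Tq [0.61 0.97 0.06] grip 32.9
```

{"op": "jog_arm", "data": {"plan": [[0,0,0.04,0,0,0,-1],[0,0,0.02,0,0,0,-1],[0,0,0,0,0,0,-1]]}}

```text
t: 11.75
tool_pos: [0.6581, 0.1402, 0.0922]
tool_rot: [1.927, 2.479, 0.003]
contact_force: [-4.7, 3.7, -0.1]
opening: 0.0112
grip_force: 33.2
```

{"op": "jog_arm", "data": {"plan": [[0,0,0,0,0,0,-0.6],[0,0,0,0,0,0,-0.4],[0,0,0,0,0,0,0],[0,0,0,0,0,0,0.3],[0,0,0,0,0,0,0.3],[0,0,0,0,0,0,0.3]]}}

```text
t: 12.35
tool_pos: [0.6586, 0.1383, 0.092]
tool_rot: [1.925, 2.476, -0.0]
contact_force: [-0.4, -0.2, 0.4]
opening: 0.0556
grip_force: 0.0
```

{"op": "jog_arm", "data": {"plan": [[0,0,-0.3,0,0,0,0.3],[0,0,-0.8,0,0,0,0.3],[0,0,-1,0,0,0,0.3],[0,0,-1,0,0,0,0.3],[0,0,-1,0,0,0,0.3],[0,0,-1,0,0,0,0.3],[0,0,-1,0,0,0,0.3],[0,0,0,0,0,0,0.3]]}}

```text
t: 13.15
tool_pos: [0.6603, 0.1391, 0.2199]
tool_rot: [1.921, 2.472, 0.009]
contact_force: [0.9, -1.0, 0.9]
opening: 0.0555
grip_force: 0.0
```

```bash
python3 - <<'E'
from h import *
im,d,K,T=cam("wrist"); P=cloud(d,K,T)
cv2.imwrite("pics/w1.png",im[...,::-1])
o=ctrl.get_obs(); print(o["t"],o["contact_force"],o["opening"],o["tool_pos"])
v,u=np.indices(d.shape); b=(abs(u-281)<60)&(P[...,2]>.112)&(P[...,2]<.128)&(im.max(-1)<75)&(v>150)&(v<260)
print(b.sum(),np.median(P[b],0),cv2.minAreaRect(P[b][:,:2].astype(np.float32)))
im,_,_,_=cam("scene"); c=im[125:245,200:330]; cv2.imwrite("pics/c2.png",cv2.resize(c[...,::-1],None,fx=5,fy=5,interpolation=cv2.INTER_CUBIC))
E
```

```text
13.2 [-0.63279129 -0.09384365 -0.22472406] 0.05545866669124524 [0.65930078 0.13900641 0.21732751]
794 [0.65558561 0.14198837 0.12385614] ((0.6474740505218506, 0.1499926745891571), (0.030761942267417908, 0.07511355727910995), 17.024084091186523)
```

View pics/w1.png

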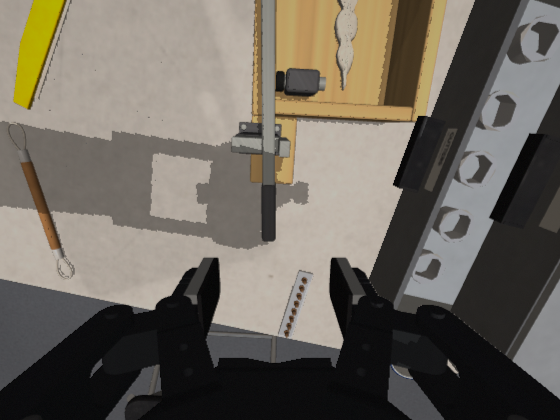

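The wrist view shows the bar seated in the notch, between the horn at (245,145) and the back wall at (284,148). The sleeve top is at its level height once I allow for the roughly 1.8 mm depth offset seen on the keeper. The gripper is clear of everything.

```bash
python3 -c "
from station import ctrl; print(ctrl.finish_job())"
```

```text
the job is handed in; nothing more can be done
None
```

The gate is shut with the latch bar fully down in the keeper's notch and released; I handed the job in at about 13 s, the highest force I read while feeling for the notch was about 10 N, and no verdict came back.

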